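# Find the full battery tin by weight, stand it on the tray and cap it

## Robot

A 6-joint arm with a two-finger parallel gripper is mounted at the origin on the work surface. World frame = base frame: x ahead of the robot, y to its left, z up, the work surface at z = 0. Lengths are in m, angles in rad, forces in N, time in s.
With the tool pointing down it reaches from about 0.35 to 0.85 m from the base axis. Payload 8.1 kg.
Tool frame: the origin (TCP) lies on the centre line of the jaws, within the pads' length; the fingertips stand 17 mm ahead of it and the grasp point (between the pads) lies 2 mm behind it; z points along the fingers, y is the line along which they close (so a half turn about z gives the same grasp; the last joint's range is limited). The gripper opens to 93 mm and grips with 3 to 60 N. Pads are 15 mm wide; open, the fingers measure 128 mm over their backs; the gripper's body (75 mm by 188 mm) begins 65 mm behind the grasp point.
Start: joints at [1.165, 0.13, 1.488, -0, 1.523, -0.085], TCP at [0.189, 0.569, 0.215] pointing down, gripper open.
Joint ranges: [-2.96, 2.96], [-0.89, 2.26], [0.02, 2.5], [-1.34, 4.48], [0, 2.73], [-2.66, 2.66]. Speed limits (rad/s): [2.39, 2.39, 2.79, 3.14, 3.14, 3.14].

## Interface

Orientations are given as a rotation vector (axis times angle).
In Python, from plant import telemetry, viewer, order gives the robot as it stands.
- The arm moves only by the tool send_rows, never from a script. Its argument "plan" is a list that holds one entry, the list of rows, each a list of 5 numbers: the closure, from -1 (fully open) to 1 (shut), then the shift along the world's x, y, z normalised to -1 to 1, where 1 is 0.2 m, then the turn about the world's z normalised to -1 to 1, where 1 is 60 degrees. A call has 1 to 20 rows; each row is the pose to reach, as a shift and turn from the pose commanded when the call began; what a row does not reach only later rows make up. A row lasts 1/12 s, in which the tool goes at most 41.7 mm and 7.16 degrees, less where a joint would pass 70% of its speed; a pose out of reach is approached as far as the arm can. A call with a number of a shift or a turn outside -1 to 1 is refused whole. A call with a gripper value outside its range is refused whole. The fingers move at their own pace and stop on an object; "force" is the grip in N (left out, the last holds). Time passes only in rows, so rows that repeat a pose let the fingers close. It gives the time, the measured TCP pose, the force, the opening and the grip force at its end, in the units of the state.
- telemetry.read_state(): the state, without advancing time (a new reading comes with each control period).
- viewer.read_camera(name): name is "side" or "top" or "wrist"; returns (picture, depth): 420x560x3 uint8, blue, green, red; 420x560 float32, m along the optical axis (not along the pixel's ray), 0 where there is no reading.
- viewer.calibration(name): a dict with "camera_matrix" (3x3 intrinsics, pixels), "extrinsics" (4x4, takes a point from camera to world coordinates); the wrist camera has in their place "hand_eye" (4x4, takes a point from camera to tool coordinates, whose origin is the TCP and whose axes are the flange's). Camera axes: x right, y up, looking along -z (the intrinsics and any distortion apply to the point x, -y, -z); pixel columns grow to the right and rows downward; lengths in m; the calibration is good to about 2 mm. A picture is of the moment at which its call begins: read the wrist's pose just before it. calibration takes no time and is no camera call.
- order.close_job(): hands the job in; it is judged then, once.
The state is a dict: "t": time; "q": joint angles; "dq": joint speeds; "joint_torque": joint torques, N m; "tool_pos": TCP position; "orientation": TCP orientation; "force": force on the tool from outside, world axes, zero at the start; "wrist_torque": the same for the moment, N m; "opening": finger opening in m; "gripper_force": force on a finger pad.
Only numpy, scipy, OpenCV 4.12 (cv2) and the standard library are available. Lean on these libraries where they do the work, as an engineer would, in place of code of your own. Each camera call takes 0.05 s, during which the arm holds its last target. There are 200 camera calls.

## Task

Three identical teal tins stand on the worktop; just one is packed with spare batteries and the other two are empty. Feel by weight which is the full one, stand it gently and upright on the round cork mat of the wooden tray, in the middle of the mat, and put the one loose cap over its neck, fully home. Leave the two empty tins standing upright on the worktop, off the tray, and do not disturb the other things.

Things in the scene. Friction and masses are not known exactly. Their poses are not given: they have to be found in the camera images.
- tin_a: one of three tins that look alike, upright: teal, 64 mm across and 90 mm high with a cream band, then a closed steel neck 50 mm across from z = 90 to 128 mm, its top edge tapered over the last 4 mm. Origin at the centre of its underside, z up. Grip the neck from above. Which one is full changes at every start: full 0.5 to 0.8 kg, empty 0.15 to 0.25 kg
- tin_b: one of three tins that look alike, upright: teal, 64 mm across and 90 mm high with a cream band, then a closed steel neck 50 mm across from z = 90 to 128 mm, its top edge tapered over the last 4 mm. Origin at the centre of its underside, z up. Grip the neck from above. Which one is full changes at every start: full 0.5 to 0.8 kg, empty 0.15 to 0.25 kg
- tin_c: one of three tins that look alike, upright: teal, 64 mm across and 90 mm high with a cream band, then a closed steel neck 50 mm across from z = 90 to 128 mm, its top edge tapered over the last 4 mm. Origin at the centre of its underside, z up. Grip the neck from above. Which one is full changes at every start: full 0.5 to 0.8 kg, empty 0.15 to 0.25 kg
- cap: loose teal slip cap, mouth down, 62 mm across, 40 mm high, 80 g; mouth 54 mm across, 36 mm deep. On top a wooden bar grip, 40 mm along the cap's x, 14 mm wide along its y, z = 40 to 66 mm. Origin: centre of its lower rim, z up. Fully home, its ceiling rests on the neck's top and its origin is 92 mm above the tin's
- tray: fixed low wooden tray 170 mm (x) by 220 mm (y), floor 8 mm thick, rim 18 mm high and 8 mm wide. Origin at the centre of its underside. A remote control lies on its -y half, the round cork mat on its +y half
- mat (a point): centre of the top face of the round cork mat, 100 mm across, fixed in the tray; its top lies 12 mm above the worktop
- remote_tray: bystander: black remote control 140 x 44 x 18 mm lying on the tray, origin at the centre of its underside
- remote: bystander: black remote control 140 x 44 x 18 mm on the worktop, origin at the centre of its underside
- case: bystander: black spectacles case 160 x 65 x 46 mm, origin at the centre of its underside
- candle: bystander: amber jar candle 72 mm across, 85 mm high, origin at the centre of its underside
Things that resemble listed ones, but are neither listed nor needed, are in the scene too. What is shaped like the cap but red is not meant.

How it is judged:
On the way:
1. the full tin stands upright on the cork mat, let go (((contact force between tin_a and tray above 4 N and horizontal distance between tin_a and mat below 0.02 m and angle between tin_a's own z axis and vertical below 0.08 rad and contact force between the fingers and tin_a below 0.1 N) or (contact force between tin_b and tray above 4 N and horizontal distance between tin_b and mat below 0.02 m and angle between tin_b's own z axis and vertical below 0.08 rad and contact force between the fingers and tin_b below 0.1 N) or (contact force between tin_c and tray above 4 N and horizontal distance between tin_c and mat below 0.02 m and angle between tin_c's own z axis and vertical below 0.08 rad and contact force between the fingers and tin_c below 0.1 N))), for 0.2 s.
At the end, for the whole second after the job is handed in: The full tin (over 4 N on the tray) stands upright, within 20 mm of the cork mat's centre, with the cap on its neck: within 6 mm of centre, its origin 85 to 95 mm above the tin's. Both empty tins stand upright on the worktop, off the tray. All is let go and at rest (((contact force between tin_a and tray above 4 N and horizontal distance between tin_a and mat below 0.02 m and angle between each of tin_a, tin_b, tin_c's own z axis and vertical below 0.08 rad and contact force between the fingers and tin_a below 0.1 N and linear speed of each of tin_a, cap, tin_b, tin_c below 0.02 m/s and horizontal distance between cap and tin_a below 0.006 m and z of cap in the frame of tin_a between 0.085 and 0.095 m and angle between the z axis of cap and the z axis of tin_a, either way round below 0.08 rad and height (world z) of each of tin_b, tin_c below 0.004 m and contact force between each of tin_b, tin_c and tray below 0.1 N) or (contact force between tin_b and tray above 4 N and horizontal distance between tin_b and mat below 0.02 m and angle between each of tin_b, tin_a, tin_c's own z axis and vertical below 0.08 rad and contact force between the fingers and tin_b below 0.1 N and linear speed of each of tin_b, cap, tin_a, tin_c below 0.02 m/s and horizontal distance between cap and tin_b below 0.006 m and z of cap in the frame of tin_b between 0.085 and 0.095 m and angle between the z axis of cap and the z axis of tin_b, either way round below 0.08 rad and height (world z) of each of tin_a, tin_c below 0.004 m and contact force between each of tin_a, tin_c and tray below 0.1 N) or (contact force between tin_c and tray above 4 N and horizontal distance between tin_c and mat below 0.02 m and angle between each of tin_c, tin_a, tin_b's own z axis and vertical below 0.08 rad and contact force between the fingers and tin_c below 0.1 N and linear speed of each of tin_c, cap, tin_a, tin_b below 0.02 m/s and horizontal distance between cap and tin_c below 0.006 m and z of cap in the frame of tin_c between 0.085 and 0.095 m and angle between the z axis of cap and the z axis of tin_c, either way round below 0.08 rad and height (world z) of each of tin_a, tin_b below 0.004 m and contact force between each of tin_a, tin_b and tray below 0.1 N))); the robot touches nothing.
It fails at once if a tin is knocked over (tilted more than 0.5 rad) (angle between any of tin_a, tin_b, tin_c's own z axis and vertical above 0.5 rad).
It fails at once if a tin is let fall (loose, falling faster than 0.25 m/s more than 25 mm above the worktop) ((height (world z) of tin_a above 0.025 m and contact force between the fingers and tin_a below 0.1 N and linear speed of tin_a above 0.25 m/s) or (height (world z) of tin_b above 0.025 m and contact force between the fingers and tin_b below 0.1 N and linear speed of tin_b above 0.25 m/s) or (height (world z) of tin_c above 0.025 m and contact force between the fingers and tin_c below 0.1 N and linear speed of tin_c above 0.25 m/s)).
It fails at once if a tin is banged onto the tray (more than 80 N) (contact force between any of tin_a, tin_b, tin_c and tray above 80 N).
It fails at once if a bystander is moved more than 30 mm (distance of any of remote_tray, remote, case, candle from where it was at the start of the episode above 0.03 m).
It also fails if it takes over 72 s, if anything falls off the work surface, if the arm or the gripper's body presses on something with over 40 N, if the wrist force passes 120 N, or if a joint passes its speed limit or range.

## Working session

There is one attempt and no reset: what is moved stays moved. The work goes in short steps, Python scripts to look and compute and a tool call to move; the robot and the scene stay as the last step left them, time stands still between calls to the robot, and variables do not carry over. Pictures are saved under pics/ and viewed, at most 10 in all, crops included, and the job is handed in when it is done.

Besides the shell and the picture viewer there is one more tool, called after "Emit:" as name([rows], argument=value, ...), one row to a line, values as JSON. send_rows: Moves the arm, as the interface text tells. Scaled input: -1 to 1 covers 0.2 m each way for a shift and 60 degrees each way for a turn. Its arguments: {"type":"object","properties":{"plan":{"type":"array"},"force":{"type":"number"}},"required":["plan"]}

```bash
mkdir -p pics
cat > h.py <<'E'
import numpy as np, cv2
from plant import telemetry, viewer, order
def grab(n):
    s=telemetry.read_state(); p,d=viewer.read_camera(n); c=viewer.calibration(n)
    K=np.array(c["camera_matrix"])
    if n=="wrist":
        T=np.eye(4);T[:3,:3]=cv2.Rodrigues(np.array(s["orientation"],float))[0];T[:3,3]=s["tool_pos"]
        E=T@np.array(c["hand_eye"])
    else: E=np.array(c["extrinsics"])
    return p,d,K,E,c
def cloud(d,K,E):
    v,u=np.indices(d.shape)
    P=np.stack([(u-K[0,2])/K[0,0]*d,-(v-K[1,2])/K[1,1]*d,-d],-1)
    return P@E[:3,:3].T+E[:3,3]
def onplane(u,v,z,K,E):
    r=E[:3,:3]@np.array([(u-K[0,2])/K[0,0],-(v-K[1,2])/K[1,1],-1]); o=E[:3,3]
    return o+r*(z-o[2])/r[2]
E
python3 - <<'E'
from h import *
for n in ("top","side"):
    p,d,K,E,c=grab(n); cv2.imwrite(f"pics/{n}0.png",p); np.savez(f"{n}0.npz",p=p,d=d,K=K,E=E)
    print(n,[k for k in c],K.round(1).tolist(),E.round(3).tolist(),(d>0).mean())
s=telemetry.read_state(); print(s)
E
```

```text
top ['camera_matrix', 'extrinsics'] [[492.7, 0.0, 278.0], [0.0, 492.7, 208.6], [0.0, 0.0, 1.0]] [[0.024, 0.989, -0.146, 0.273], [-1.0, 0.025, 0.007, -0.021], [0.01, 0.146, 0.989, 1.505], [0.0, 0.0, 0.0, 1.0]] 0.9960884353741497
side ['camera_matrix', 'extrinsics'] [[473.5, 0.0, 276.1], [0.0, 473.5, 207.0], [0.0, 0.0, 1.0]] [[0.897, 0.222, -0.382, 0.043], [-0.442, 0.459, -0.771, -0.956], [0.004, 0.86, 0.509, 0.674], [0.0, 0.0, 0.0, 1.0]] 0.9940008503401361
{'t': 0.1, 'q': array([ 1.16460392e+00,  1.31109172e-01,  1.48914385e+00, -1.53721041e-05,
        1.52302152e+00, -8.54289496e-02]), 'dq': array([ 0.00042616, -0.00217085, -0.00105912,  0.0010288 ,  0.00135468,
       -0.0003182 ]), 'joint_torque': array([ 1.39956959e-03, -5.61339927e+01, -4.93099809e+01,  7.70301372e-02,
        2.89833045e-02, -4.02786941e-05]), 'tool_pos': array([0.18896979, 0.5689183 , 0.21419288]), 'orientation': array([-5.01632483e-01, -3.10088452e+00,  2.56803319e-03]), 'force': array([ 1.44092673,  0.82897368, -0.42918224]), 'wrist_torque': array([ 0.0094    ,  0.0516395 , -0.05635894]), 'gripper_force': 0.0, 'opening': 0.09263791984937968}
```

View pics/top0.png

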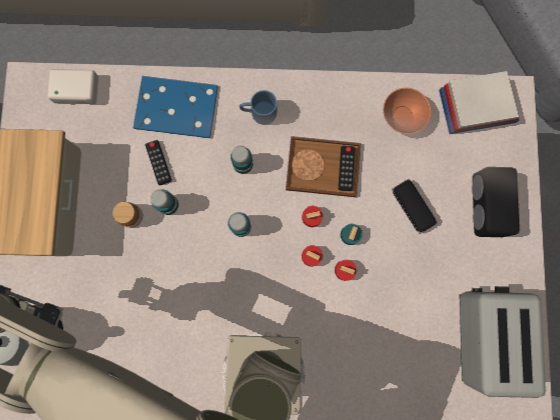

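View pics/side0.png

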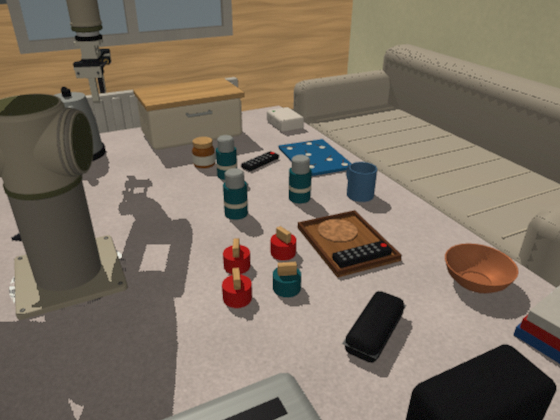

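The top view shows three teal tins at (241,158), (164,201) and (239,223), with the candle at (126,213). The mat is at (307,165). The only teal cap is at (351,234); the look-alike red caps are at (312,216), (312,256) and (345,270). I choose the teal cap.

```bash
cat > m.py <<'E'
from h import *
f=np.load("top0.npz"); p,d,K,E=f["p"],f["d"],f["K"],f["E"]; W=cloud(d,K,E)
print("table z",np.median(W[300:330,400:440,2]))
hsv=cv2.cvtColor(p,cv2.COLOR_BGR2HSV)
def circ(W,m): # centroid via min enclosing circle in world xy
    q=W[m][:,:2].astype(np.float32); (x,y),r=cv2.minEnclosingCircle(q); return np.round([x,y,r],4),len(q),W[m][:,2].mean().round(4)
for n,(u,v,z0,z1) in dict(A=(241,158,.118,.14),B=(164,201,.118,.14),C=(239,223,.118,.14),candle=(126,213,.07,.1),cap=(351,234,.03,.048),capbar=(351,234,.055,.08),red1=(312,216,.03,.048),red2=(312,256,.03,.048),red3=(345,270,.03,.048)).items():
    w=np.zeros(d.shape,bool); w[v-24:v+24,u-24:u+24]=1
    m=w&(W[...,2]>z0)&(W[...,2]<z1)
    if n.startswith("red") or n=="cap": m=w&(W[...,2]>z0)&(W[...,2]<.08)
    print(n,*circ(W,m))
    if n=="capbar":
        q=W[m][:,:2].astype(np.float32); print("bar",cv2.minAreaRect(q*1000))
m=cv2.inRange(hsv,(5,90,120),(20,190,255))>0; w=np.zeros(d.shape,bool); w[145:185,288:327]=1; m&=w
m=cv2.morphologyEx(m.astype(np.uint8),cv2.MORPH_OPEN,np.ones((3,3)))
c=max(cv2.findContours(m,0,2)[0],key=cv2.contourArea); (u,v),r=cv2.minEnclosingCircle(c); e=cv2.fitEllipse(c)
print("mat",u,v,r,e,onplane(*e[0],.012,K,E),onplane(u,v,.012,K,E),"r_m",r/492.7*1.49)
w=np.zeros(d.shape,bool); w[125:205,275:372]=1; m=w&(W[...,2]>.014)&(W[...,2]<.03); print("tray",cv2.minAreaRect((W[m][:,:2]*1000).astype(np.float32)))
cv2.imwrite("pics/crop.png",cv2.resize(p[120:290,130:380],None,fx=3,fy=3,interpolation=cv2.INTER_CUBIC))
E
python3 m.py
```

```text
table z -0.0005359791270147518
A [0.6346 0.0806 0.0255] 230 0.127
B [0.4991 0.307  0.0258] 244 0.1271
C [0.4377 0.0806 0.025 ] 244 0.1272
candle [0.4602 0.4172 0.0324] 387 0.0842
cap [ 0.4191 -0.2543  0.0313] 339 0.0452
capbar [ 0.4199 -0.2526  0.02  ] 69 0.0656
bar ((419.426513671875, -253.88877868652344), (14.158560752868652, 39.650291442871094), 72.04988098144531)
red1 [ 0.4709 -0.1362  0.031 ] 325 0.0452
red2 [ 0.3518 -0.1365  0.031 ] 341 0.0447
red3 [ 0.3322 -0.2127  0.0619] 365 0.0442
mat 309.0 164.5 25.869966506958008 ((308.95263671875, 173.3642578125), (32.436607360839844, 143.83583068847656), 2.595148801803589) [ 0.60557942 -0.12456181  0.012     ] [ 0.6337125  -0.12430316  0.012     ] r_m 0.07823472720797124
tray ((629.699951171875, -169.19448852539062), (219.82742309570312, 171.97412109375), 85.3542709350586)
```

View pics/crop.png

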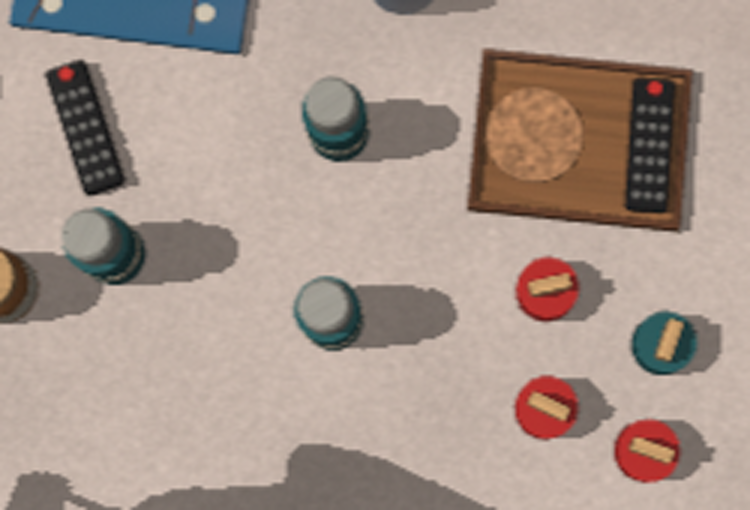

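The close crop shows the teal cap at about (351,234), its bar rising slightly to the right, with three red caps beside it. The mat's centre is at about (307.5,164.5). The tin tops measure z = 127 mm and r = 25 mm, and the bar measures 14x40 mm, so the sizes agree with the description. The tool's closing axis (71.6°) already matches the bar's short axis (72°), so no turn is needed. From the tray geometry the mat centre is about (0.634,-0.119), and the pixel ray gives about (0.634,-0.120). I'll start with tin B.

Emit:
send_rows([
  [[-1, 0.4, -0.33, 0, 0], [-1, 0.775, -0.655, 0, 0], [-1, 0.775, -0.655, 0, 0], [-1, 0.775, -0.655, 0, 0], [-1, 0.775, -0.655, 0, 0], [-1, 0.775, -0.655, 0, 0], [-1, 0.775, -0.655, 0, 0]],
], force=25)

```text
t: 0.68
tool_pos: [0.3454, 0.437, 0.2147]
orientation: [-0.508, -3.1, 0.001]
force: [0.4, 0.6, 1.2]
opening: 0.0929
gripper_force: 0.0
```

Emit:
send_rows([
  [[-1, 0.775, -0.655, 0, 0], [-1, 0.775, -0.655, 0, 0], [-1, 0.775, -0.655, 0, 0], [-1, 0.775, -0.655, 0, 0], [-1, 0.775, -0.655, 0, 0], [-1, 0.775, -0.655, 0, 0], [-1, 0.775, -0.655, 0, 0], [-1, 0.775, -0.655, -0.15, 0], [-1, 0.775, -0.655, -0.3, 0], [-1, 0.775, -0.655, -0.4, 0], [-1, 0.775, -0.655, -0.47, 0], [-1, 0.775, -0.655, -0.51, 0], [-1, 0.775, -0.655, -0.51, 0], [-1, 0.775, -0.655, -0.51, 0], [-1, 0.775, -0.655, -0.51, 0]],
])

```text
t: 1.93
tool_pos: [0.4995, 0.3086, 0.1147]
orientation: [0.5, 3.1, 0.002]
force: [0.3, 0.6, 0.5]
opening: 0.0928
gripper_force: 0.0
```

Emit:
send_rows([
  [[1, 0, 0, 0, 0], [1, 0, 0, 0, 0], [1, 0, 0, 0, 0], [1, 0, 0, 0, 0], [1, 0, 0, 0, 0], [1, 0, 0, 0, 0], [1, 0, 0, 0, 0], [1, 0, 0, 0, 0], [1, 0, 0, 0, 0], [1, 0, 0, 0, 0], [1, 0, 0, 0, 0], [1, 0, 0, 0, 0]],
])

```text
t: 2.93
tool_pos: [0.4991, 0.3073, 0.1131]
orientation: [-0.502, -3.101, 0.0]
force: [-1.8, -1.8, 1.5]
opening: 0.0494
gripper_force: 25.0
```

Emit:
send_rows([
  [[1, 0, 0, 0.01, 0], [1, 0, 0, 0.03, 0], [1, 0, 0, 0.05, 0], [1, 0, 0, 0.07, 0], [1, 0, 0, 0.08, 0], [1, 0, 0, 0.08, 0], [1, 0, 0, 0.08, 0], [1, 0, 0, 0.08, 0], [1, 0, 0, 0.08, 0], [1, 0, 0, 0.08, 0]],
])

```text
t: 3.77
tool_pos: [0.499, 0.3073, 0.1288]
orientation: [-0.502, -3.101, 0.0]
force: [0.2, -0.1, -5.8]
opening: 0.0486
gripper_force: 25.0
```

Run:
```python
from h import *
F=[]
for i in range(6):
    p,d=viewer.read_camera("side"); s=telemetry.read_state(); F.append(s["force"])
print(np.round(F,2)[:,2],np.mean(F,0),s["wrist_torque"])
f=np.load("top0.npz")
for u in (307,307.5,308): print(onplane(u,164.5,.012,f["K"],f["E"]))
```

```text
[-6.35 -5.99 -6.5  -5.48 -6.65 -6.12] [ 0.09842859 -0.02942825 -6.18116317] [-0.08016928  0.02099577 -0.01483838]
[ 0.63355058 -0.11808801  0.012     ]
[ 0.63359106 -0.11964175  0.012     ]
[ 0.63363154 -0.12119552  0.012     ]
```

The mean load is 6.2 N, about 0.63 kg, so tin B is the full one. I'll lift it and carry it to the mat.

Emit:
send_rows([
  [[1, 0, 0, 0.05, 0], [1, 0, 0, 0.15, 0], [1, 0, 0, 0.27, 0], [1, 0, 0, 0.4, 0], [1, 0, 0, 0.52, 0], [1, 0.01, -0.02, 0.6, 0], [1, 0.03, -0.08, 0.65, 0], [1, 0.06, -0.18, 0.68, 0], [1, 0.1, -0.3, 0.68, 0], [1, 0.14, -0.43, 0.68, 0], [1, 0.18, -0.56, 0.68, 0], [1, 0.22, -0.69, 0.68, 0], [1, 0.26, -0.82, 0.68, 0], [1, 0.3, -0.95, 0.68, 0], [1, 0.31, -1, 0.68, 0]],
], force=35)

```text
t: 5.32
tool_pos: [0.5618, 0.103, 0.2648]
orientation: [0.506, 3.1, -0.003]
force: [1.4, 0.6, -5.4]
opening: 0.0488
gripper_force: 35.0
```

Emit:
send_rows([
  [[1, 0.03, -0.08, 0, 0], [1, 0.07, -0.2, 0, 0], [1, 0.11, -0.33, 0, 0], [1, 0.15, -0.46, 0, 0], [1, 0.19, -0.59, 0, 0], [1, 0.23, -0.72, 0, 0], [1, 0.27, -0.85, 0, 0], [1, 0.31, -0.95, 0, 0], [1, 0.32, -1, 0, 0], [1, 0.32, -1, 0, 0], [1, 0.32, -1, 0, 0]],
])

```text
t: 6.23
tool_pos: [0.6247, -0.0929, 0.2647]
orientation: [-0.503, -3.1, -0.001]
force: [-1.0, 0.2, -5.7]
opening: 0.0486
gripper_force: 35.0
```

Emit:
send_rows([
  [[1, 0.02, -0.06, 0, 0], [1, 0.045, -0.135, 0, 0], [1, 0.045, -0.135, -0.05, 0], [1, 0.045, -0.135, -0.14, 0], [1, 0.045, -0.135, -0.24, 0], [1, 0.045, -0.135, -0.34, 0], [1, 0.045, -0.135, -0.44, 0], [1, 0.045, -0.135, -0.54, 0], [1, 0.045, -0.135, -0.61, 0], [1, 0.045, -0.135, -0.64, 0], [1, 0.045, -0.135, -0.66, 0], [1, 0.045, -0.135, -0.66, 0], [1, 0.045, -0.135, -0.66, 0], [1, 0.045, -0.135, -0.66, 0]],
])

```text
t: 7.4
tool_pos: [0.6352, -0.1199, 0.1349]
orientation: [0.501, 3.099, -0.001]
force: [0.0, 0.8, -5.5]
opening: 0.0486
gripper_force: 35.0
```

Emit:
send_rows([
  [[1, 0, 0, -0.005, 0], [1, 0, 0, -0.01, 0], [1, 0, 0, -0.015, 0], [1, 0, 0, -0.02, 0], [1, 0, 0, -0.025, 0], [1, 0, 0, -0.025, 0], [1, 0, 0, -0.025, 0], [1, 0, 0, -0.025, 0]],
])

```text
t: 8.07
tool_pos: [0.6342, -0.1196, 0.1281]
orientation: [-0.502, -3.101, -0.0]
force: [-0.2, 0.2, -5.5]
opening: 0.0488
gripper_force: 35.0
```

Emit:
send_rows([
  [[1, 0, 0, -0.004, 0], [1, 0, 0, -0.008, 0], [1, 0, 0, -0.012, 0], [1, 0, 0, -0.014, 0], [1, 0, 0, -0.014, 0], [1, 0, 0, -0.014, 0], [1, 0, 0, -0.014, 0]],
])

```text
t: 8.65
tool_pos: [0.6342, -0.1196, 0.1253]
orientation: [-0.502, -3.101, -0.0]
force: [-0.7, -0.3, -5.6]
opening: 0.0486
gripper_force: 35.0
```

Emit:
send_rows([
  [[1, 0, 0, -0.003, 0], [1, 0, 0, -0.005, 0], [1, 0, 0, -0.005, 0], [1, 0, 0, -0.005, 0], [1, 0, 0, -0.005, 0]],
])

```text
t: 9.07
tool_pos: [0.6346, -0.1198, 0.1252]
orientation: [0.502, 3.1, -0.0]
force: [-0.9, -0.1, 1.9]
opening: 0.0482
gripper_force: 35.0
```

It has touched down, so I'll release it and rise.

Emit:
send_rows([
  [[-1, 0, 0, 0, 0], [-1, 0, 0, 0, 0], [-1, 0, 0, 0, 0], [-1, 0, 0, 0, 0], [-1, 0, 0, 0, 0], [-1, 0, 0, 0, 0], [-1, 0, 0, 0.1, 0], [-1, 0, 0, 0.25, 0], [-1, 0, 0, 0.4, 0], [-1, 0, 0, 0.45, 0], [-1, -0.15, -0.1, 0.45, 0], [-1, -0.3, -0.2, 0.45, 0], [-1, -0.5, -0.32, 0.45, 0], [-1, -0.7, -0.45, 0.45, 0], [-1, -0.85, -0.55, 0.45, 0], [-1, -1, -0.65, 0.45, 0], [-1, -1, -0.65, 0.45, 0], [-1, -1, -0.65, 0.45, 0]],
])

```text
t: 10.57
tool_pos: [0.4328, -0.2508, 0.2143]
orientation: [0.508, 3.1, -0.0]
force: [0.8, 0.9, -0.0]
opening: 0.0929
gripper_force: 0.0
```

Run:
```python
from h import *
p,d,K,E,c=grab("top"); cv2.imwrite("pics/top1.png",p[100:310,100:400].repeat(2,0).repeat(2,1)); W=cloud(d,K,E)
m=(W[...,2]>.13)&(W[...,2]<.148)&(np.hypot(W[...,0]-.634,W[...,1]+.12)<.05)
print(cv2.minEnclosingCircle(W[m][:,:2].astype(np.float32)),m.sum(),np.median(W[m][:,2]))
m=(W[...,2]>.03)&(W[...,2]<.08)&(np.hypot(W[...,0]-.419,W[...,1]+.254)<.045)
print(cv2.minEnclosingCircle(W[m][:,:2].astype(np.float32)),m.sum())
m&=W[...,2]>.056; print(cv2.minAreaRect(1000*W[m][:,:2].astype(np.float32)))
# wrist view of the cap
p,d,K,E,c=grab("wrist"); cv2.imwrite("pics/w1.png",p); W=cloud(d,K,E)
m=(W[...,2]>.056)&(W[...,2]<.075)&(np.hypot(W[...,0]-.419,W[...,1]+.254)<.04)
print("wrist bar",m.sum(),cv2.minAreaRect(1000*W[m][:,:2].astype(np.float32)) if m.sum() else 0)
m=(W[...,2]>.03)&(W[...,2]<.075)&(np.hypot(W[...,0]-.419,W[...,1]+.254)<.045)
print(cv2.minEnclosingCircle(W[m][:,:2].astype(np.float32)) if m.sum() else 0)
print(telemetry.read_state()["tool_pos"])
```

```text
((0.6330517530441284, -0.12016600370407104), 0.025343557819724083) 237 0.1394648905777347
((0.41990265250205994, -0.25429192185401917), 0.031256381422281265) 321
((419.1741638183594, -254.00070190429688), (13.700631141662598, 40.09041213989258), 70.63170623779297)
wrist bar 619 ((417.5657653808594, -254.537109375), (13.430891990661621, 40.10830307006836), 70.85664367675781)
((0.4174598753452301, -0.25480133295059204), 0.031044188886880875)
[ 0.43457545 -0.24948307  0.21435916]
```

View pics/w1.png

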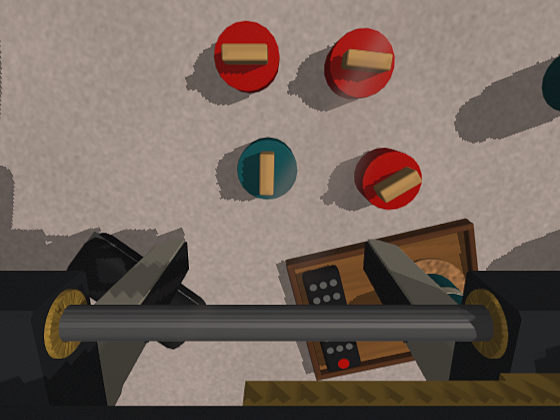

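The wrist view shows the teal cap at (267,168) with its bar lined up with the jaws. The red caps are clear of the fingers' path.

Emit:
send_rows([
  [[-1, -0.078, -0.021, -0.1, 0], [-1, -0.078, -0.021, -0.25, 0], [-1, -0.078, -0.021, -0.4, 0], [-1, -0.078, -0.021, -0.55, 0], [-1, -0.078, -0.021, -0.68, 0], [-1, -0.078, -0.021, -0.74, 0], [-1, -0.078, -0.021, -0.767, 0], [-1, -0.078, -0.021, -0.767, 0], [-1, -0.078, -0.021, -0.767, 0], [-1, -0.078, -0.021, -0.767, 0]],
], force=20)

```text
t: 11.5
tool_pos: [0.4201, -0.2546, 0.0629]
orientation: [0.501, 3.099, -0.002]
force: [0.9, 0.1, 1.3]
opening: 0.0932
gripper_force: 0.0
```

Emit:
send_rows([
  [[1, 0, 0, 0, 0], [1, 0, 0, 0, 0], [1, 0, 0, 0, 0], [1, 0, 0, 0, 0], [1, 0, 0, 0, 0], [1, 0, 0, 0, 0], [1, 0, 0, 0, 0], [1, 0, 0, 0, 0], [1, 0, 0, 0, 0], [1, 0, 0, 0, 0], [1, 0, 0, 0, 0], [1, 0, 0, 0, 0], [1, 0, 0, 0, 0]],
])

```text
t: 12.58
tool_pos: [0.4185, -0.2538, 0.0609]
orientation: [-0.502, -3.101, 0.0]
force: [-0.4, 0.2, -0.6]
opening: 0.0133
gripper_force: 20.0
```

Emit:
send_rows([
  [[1, 0, 0, 0.05, 0], [1, 0, 0, 0.15, 0], [1, 0, 0, 0.27, 0], [1, 0, 0, 0.4, 0], [1, 0, 0, 0.53, 0], [1, 0, 0, 0.66, 0], [1, 0, 0, 0.77, 0], [1, 0, 0, 0.82, 0], [1, 0.05, 0.03, 0.82, 0], [1, 0.15, 0.09, 0.82, 0], [1, 0.27, 0.17, 0.82, 0], [1, 0.4, 0.25, 0.82, 0], [1, 0.53, 0.33, 0.82, 0], [1, 0.66, 0.41, 0.82, 0], [1, 0.79, 0.49, 0.82, 0], [1, 0.92, 0.57, 0.82, 0], [1, 1, 0.63, 0.82, 0], [1, 1, 0.63, 0.82, 0], [1, 1, 0.63, 0.82, 0]],
])

```text
t: 14.17
tool_pos: [0.6184, -0.1261, 0.2222]
orientation: [-0.498, -3.098, -0.001]
force: [0.1, 0.0, -0.8]
opening: 0.0131
gripper_force: 20.0
```

Emit:
send_rows([
  [[1, 0.03, 0.02, 0, 0], [1, 0.075, 0.04, 0, 0], [1, 0.075, 0.04, 0, 0], [1, 0.075, 0.04, 0, 0], [1, 0.075, 0.04, 0, 0], [1, 0.075, 0.04, 0, 0], [1, 0.075, 0.04, 0, 0]],
])

```text
t: 14.75
tool_pos: [0.6332, -0.1202, 0.2251]
orientation: [0.503, 3.101, -0.0]
force: [-0.7, 0.4, -0.4]
opening: 0.0132
gripper_force: 20.0
```

Run:
```python
from h import *
print(telemetry.read_state()["tool_pos"])
for n in ("side","top"):
    p,d,K,E,c=grab(n); W=cloud(d,K,E); np.savez(n+"2.npz",p=p,d=d,K=K,E=E)
    near=np.hypot(W[...,0]-.634,W[...,1]+.12)<.045
    for z0,z1,r in ((.168,.200,.031),(.030,.065,.032),(.080,.098,.032),(.112,.136,.025)):
        m=near&(W[...,2]>z0)&(W[...,2]<z1); q=W[m]
        if len(q)<20: print(n,z0,len(q)); continue
        # fit circle with the known radius to visible wall
        from scipy.optimize import least_squares
        f=least_squares(lambda c:np.hypot(q[:,0]-c[0],q[:,1]-c[1])-r,[.634,-.12],loss="soft_l1",f_scale=.001)
        print(n,z0,len(q),f.x.round(4),np.abs(f.fun).mean().round(5))
    if n=="side":
        v,u=np.where(near&(W[...,2]>.1)); a,b=v.min()-30,u.min()-40
        cv2.imwrite("pics/s2.png",cv2.resize(p[a:a+130,b:b+160],None,fx=4,fy=4))
```

```text
[ 0.63321519 -0.12022018  0.22508855]
side 0.168 334 [ 0.6321 -0.1217] 0.00109
side 0.03 307 [ 0.6322 -0.1209] 0.00119
side 0.08 161 [ 0.6323 -0.1207] 0.00123
side 0.112 181 [ 0.6324 -0.1208] 0.00122Traceback (most recent call last):
  File "<stdin>", line 15, in <module>
cv2.error: OpenCV(4.12.0) /io/opencv/modules/imgproc/src/resize.cpp:4208: error: (-215:Assertion failed) !ssize.empty() in function 'resize'
```

The side-view wall fits put the cap within 1 mm of the tin's axis. I'll nudge it by y +0.6 mm and lower it.

Emit:
send_rows([
  [[1, 0.001, 0.003, -0.03, 0], [1, 0.001, 0.003, -0.06, 0], [1, 0.001, 0.003, -0.09, 0], [1, 0.001, 0.003, -0.11, 0], [1, 0.001, 0.003, -0.13, 0], [1, 0.001, 0.003, -0.15, 0], [1, 0.001, 0.003, -0.165, 0], [1, 0.001, 0.003, -0.165, 0], [1, 0.001, 0.003, -0.165, 0], [1, 0.001, 0.003, -0.165, 0]],
])

```text
t: 15.63
tool_pos: [0.634, -0.1192, 0.1923]
orientation: [0.502, 3.101, -0.0]
force: [0.5, 0.2, -0.3]
opening: 0.0133
gripper_force: 20.0
```

Force is zero and the rim is past the taper. I'll carry on down, to about 1 mm above home.

Emit:
send_rows([
  [[1, 0, 0, -0.02, 0], [1, 0, 0, -0.04, 0], [1, 0, 0, -0.06, 0], [1, 0, 0, -0.08, 0], [1, 0, 0, -0.1, 0], [1, 0, 0, -0.115, 0], [1, 0, 0, -0.125, 0], [1, 0, 0, -0.13, 0], [1, 0, 0, -0.13, 0], [1, 0, 0, -0.13, 0], [1, 0, 0, -0.13, 0]],
])

```text
t: 16.55
tool_pos: [0.634, -0.1193, 0.1663]
orientation: [0.502, 3.101, -0.0]
force: [0.4, -0.2, -1.2]
opening: 0.0127
gripper_force: 20.0
```

Emit:
send_rows([
  [[1, 0, 0, -0.003, 0], [1, 0, 0, -0.006, 0], [1, 0, 0, -0.009, 0], [1, 0, 0, -0.009, 0], [1, 0, 0, -0.009, 0], [1, 0, 0, -0.009, 0]],
])

```text
t: 17.05
tool_pos: [0.634, -0.1194, 0.1647]
orientation: [0.502, 3.1, -0.0]
force: [-0.8, -1.7, 3.5]
opening: 0.0128
gripper_force: 20.0
```

The cap is seated (+3.5 N at TCP z 0.1647). I'll release, rise and check.

Emit:
send_rows([
  [[-1, 0, 0, 0, 0], [-1, 0, 0, 0, 0], [-1, 0, 0, 0, 0], [-1, 0, 0, 0, 0], [-1, 0, 0, 0, 0], [-1, 0, 0, 0, 0], [-1, 0, 0, 0.05, 0], [-1, 0, 0, 0.15, 0], [-1, 0, 0, 0.3, 0], [-1, 0, 0, 0.45, 0], [-1, -0.15, -0.15, 0.5, 0], [-1, -0.3, -0.3, 0.5, 0], [-1, -0.45, -0.45, 0.5, 0], [-1, -0.6, -0.6, 0.5, 0], [-1, -0.6, -0.6, 0.5, 0], [-1, -0.6, -0.6, 0.5, 0], [-1, -0.6, -0.6, 0.5, 0], [-1, -0.6, -0.6, 0.5, 0]],
])

```text
t: 18.55
tool_pos: [0.5146, -0.2384, 0.2646]
orientation: [0.5, 3.101, 0.0]
force: [-0.7, -0.6, -0.5]
opening: 0.0931
gripper_force: 0.0
```

Run:
```python
from h import *
for n in ("top","side"):
    p,d,K,E,c=grab(n); W=cloud(d,K,E); cv2.imwrite(f"pics/{n}3.png",p)
    near=np.hypot(W[...,0]-.634,W[...,1]+.12)<.045
    m=near&(W[...,2]>.135)&(W[...,2]<.155); b=near&(W[...,2]>.16)&(W[...,2]<.19)
    print(n,"cap top",np.median(W[m][:,2]),"bar",np.percentile(W[b][:,2],[50,95]),cv2.minEnclosingCircle(W[m|b][:,:2].astype(np.float32)))
    for x,y in ((.6346,.0806),(.4377,.0806)):
        t=(np.hypot(W[...,0]-x,W[...,1]-y)<.04)&(W[...,2]>.118); print(cv2.minEnclosingCircle(W[t][:,:2].astype(np.float32)))
print(telemetry.read_state())
```

```text
top cap top 0.14368477405944113 bar [0.1688251  0.17301038] ((0.6349167823791504, -0.11963235586881638), 0.031704679131507874)
((0.6346266865730286, 0.08173046261072159), 0.025740545243024826)
((0.4375337064266205, 0.08072637766599655), 0.0249895341694355)
side cap top 0.14314574689074466 bar [0.16555275 0.17008745] ((0.6302313208580017, -0.12371822446584702), 0.031849414110183716)
((0.6323054432868958, 0.07661064714193344), 0.027302687987685204)
((0.4336247146129608, 0.07580726593732834), 0.025449927896261215)
{'t': 18.65, 'q': array([-5.23886952e-01,  2.58356417e-02,  1.50951442e+00,  3.06274722e-04,
        1.60627823e+00, -1.77569181e+00]), 'dq': array([ 0.00217241,  0.00124782,  0.00367615, -0.00303125, -0.001407  ,
       -0.00453029]), 'joint_torque': array([-4.78507318e-01, -5.12978303e+01, -4.97272897e+01, -5.54942060e-02,
        8.45619058e-02,  1.23832998e-02]), 'tool_pos': array([ 0.51468337, -0.2380852 ,  0.26417039]), 'orientation': array([4.98919995e-01, 3.10164583e+00, 4.69165174e-04]), 'force': array([-0.02745592,  0.03440222, -0.70707122]), 'wrist_torque': array([ 0.03766932,  0.01133298, -0.05314127]), 'gripper_force': 0.0, 'opening': 0.0929932306121902}
```

View pics/side3.png

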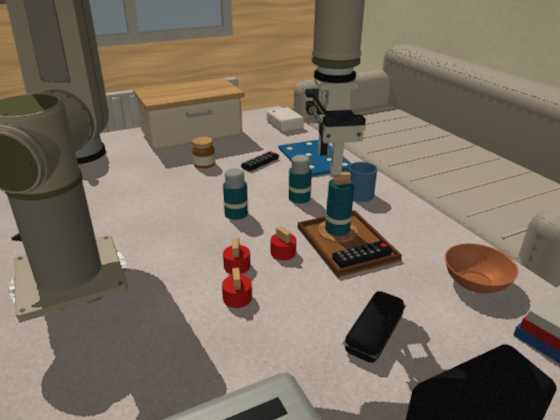

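The side view shows the capped tin upright on the mat at (340,210), with the empty tins at (235,195) and (300,180) undisturbed. The cap's top is at 0.144 m, which is what fully home should give.

```bash
python3 -c "from plant import order; print(order.close_job())"
```

```text
the job is handed in; nothing more can be done
None
```

I handed the job in at about 19 s: the full tin, tin B in my labels (about 0.63 kg by feel), stands upright on the middle of the cork mat with the teal cap fully home, and I never touched the two empty tins. No verdict came back on hand-in.

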